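# Seat a locating pin with the spring pin setter

### The job

Seat the brass locating pin fully home in the heat sink with one blow of the spring pin setter: draw the striker back by its paddle until the hidden sear catches and holds it, let go, then press the trip bar down to fire it. Feel for the catch: do not let the striker slip forward before it has caught, and do not haul it hard against the rubber buffer behind the catch. Do not touch or push the pin, do not work the blow by hand, and leave the other things on the bench where they are.

Things in the scene. Friction and masses are not known exactly. Their poses are not given: they have to be found in the camera images.
- setter: Spring pin setter screwed to the bench: base plate 320 x 120 x 14 mm, aluminium housing (top at 66 mm), dark upright paddle at one end, finned heat sink (45 x 80 x 70 mm) at the other. Origin on the bench under the rod; z up, +x = direction of the blow (paddle to heat sink), draw is -x. Rod axis at y 0, z 45 mm. Base spans x -170 to +150, housing x -55 to +70, y -74 to +32 mm.
- handle (a point): Middle of the top edge of the striker's paddle, 118 mm above the bench; moves with the striker (setter x -85 mm, y 0 at draw 0). The paddle is an upright steel blade, 10 mm thick along the setter's x, 40 mm wide along its y, free from 66 mm height to this edge. Only the base plate (top at 14 mm) is beside or behind it; the housing (66 mm high) starts 25 mm in front of it.
- striker (a joint): Draw of the striker, m: 0 resting on the standing pin, grows as the paddle is drawn to setter -x; -0.006 with the pin home. Spring pushes 6 N at 0, plus 0.2 N per mm. The hidden sear catches at a draw of 26 to 56 mm, different each time: climbing its ramp adds 2 to 7 N of drag, which ends 11 mm before the catch; 1 to 2 N remains and drops at the catch. Goes on at rod.
- rod (a point): Point on the rod's axis in the setter, at its origin's x and y, 45 mm up. Feel at the rod: 2 mm past the catch a rubber buffer begins, adding 4 N per mm; it must bear no more than 12 N. A caught striker eased forward stops on the sear and the pull vanishes; an uncaught one keeps its spring force and, if let go, slams and spoils the pin.
- trip (a point): Middle of the trip bar's top face at rest, 76 mm above the bench (setter x +7.5, y -53 mm). Dark steel bar, 18 mm wide along setter y; 58 mm of it shows along x between two housing blocks 82 mm high. Pressed down, 4 to 5 mm frees the striker, 8 mm is the bottom; takes 5 to 10 N, springs back. This point is fixed; the bar itself dips as the striker rides over the sear and pops up at the catch.
- pin (a joint): How far the brass pin has gone in, m: 0 standing proud (6 mm gap between its head, 18 mm across and 4 mm thick, and the heat sink's face), 0.006 fully home. The back of the head lies on the rod's axis at setter x +85 mm, 45 mm above the bench. It sits tight: only a blow moves it.
- driver: Screwdriver lying on the bench, a bystander. Origin under its middle.
- tape: Roll of tape 68 mm across, 22 mm high, a bystander. Origin under its centre.
- spare_sink: Spare finned heat sink 50 x 80 x 56 mm, a bystander. Origin under its centre.
- pin_tray: Black parts tray 100 x 70 x 25 mm, a bystander. Origin under its centre.
- board: Green circuit board 120 x 90 mm, up to 18 mm high, a bystander. Origin under its centre.
- flask: White plastic bottle 60 mm across, 140 mm high, a bystander. Origin under its centre.
- cup: Grey metal cup 70 mm across, 80 mm high, a bystander. Origin under its centre.

How it is judged (in metres and radians):
On the way, in this order (a step that is already met when the one before it is completed fails the run):
1. the striker is caught: drawn more than 22 mm, at rest and not touched by the robot, the pin still standing (value of joint striker above 0.022 m and velocity of joint striker between -0.02 and 0.02 m/s and contact force between each of the fingers, the arm and setter below 0.2 N and value of joint pin below 0.0015 m), for 0.3 s.
2. the striker has been fired and the pin is home (driven more than 5 mm) (value of joint pin above 0.005 m and value of joint striker below 0.01 m), for 0.1 s.
At the end, for the whole second after the job is handed in: The pin is driven in more than 5 of its 6 mm, the striker rests forward (joint under 3 mm) and is still (value of joint pin above 0.005 m and value of joint striker below 0.003 m and velocity of joint striker between -0.02 and 0.02 m/s); the robot touches nothing.
It fails at once if the striker is drawn (beyond 20 mm) again on a pin already struck (in by more than 1.5 mm) (value of joint pin above 0.0015 m and value of joint striker above 0.02 m).
It fails at once if the rubber buffer behind the catch is loaded with more than 12 N (contact force between buffer_c0 and striker_c2 above 12 N).
It fails at once if the robot touches the pin (contact force between any of the fingers, the arm and pin_c0 above 0.5 N).
It fails at once if the pin is driven while the robot touches the striker (value of joint pin between 0.002 and 0.0055 m and contact force between any of the fingers, the arm and striker_c3 above 0.5 N).
It fails at once if a bystander is moved more than 30 mm (distance of any of driver, tape, spare_sink, pin_tray, board, flask, cup from where it was at the start of the episode above 0.03 m).
It also fails if it takes over 67 s, if anything falls off the work surface, if the arm or the gripper's body presses on something with over 40 N, if the wrist force passes 120 N, or if a joint passes its speed limit or range.

### The arm

A 6-joint arm with a two-finger parallel gripper is mounted at the origin on the work surface. World frame = base frame: x ahead of the robot, y to its left, z up, the work surface at z = 0. Lengths are in m, angles in degrees, forces in N, time in s.
With the tool pointing down it reaches from about 0.4 to 0.825 m from the base axis. Payload 7 kg.
Tool frame: the origin (TCP) lies midway between the tips of the shut fingers; the grasp point (between the pads) lies 19 mm behind it (ctrl.hold_point_z is the distance from the TCP to the grasp point, in m); z points along the fingers, y is the line along which they close (so a half turn about z gives the same grasp; the last joint's range is limited). The gripper opens to 88 mm and grips with 3 to 60 N. Pads are 19 mm wide; open, the fingers measure 130 mm over their backs; the gripper's body (78 mm by 193 mm) begins 47 mm behind the grasp point.
Start: joints at [88.757, 20.546, 0.682, 0, -70.136, -16.507], TCP at [0.206, 0.643, 0.227] pointing down, gripper open.
Joint ranges: [-176.03, 176.03], [-82.01, 121.73], [-58.28, 71.71], [-173.87, 95.51], [-174.79, -0.11], [-173.66, 173.66]. Speed limits (degrees/s): [136.94, 136.94, 172.46, 180, 180, 180].

### API

Orientations are given as [roll, pitch, yaw] about the fixed x, y, z axes, in that order (R = Rz(yaw) Ry(pitch) Rx(roll)).
In Python, from plant import ctrl gives the robot as it stands.
- The arm moves only by the tool apply_moves, never from a script. Its argument "deltas" is a list of rows, each an object with "fingers": the finger opening in mm, from 0 to 87.6; "delta_pos": the shift along the tool's x, y, z in mm, a list of three; "angular": the turn, a rotation vector about the tool's x, y, z in degrees, a list of three. A call has 1 to 10 rows; each row is the pose to reach, as a shift and turn from the pose commanded when the call began, along the tool's axes at that moment; what a row does not reach only later rows make up. A row lasts 1/10 s, in which the tool goes at most 50 mm and 8.59 degrees, less where a joint would pass 70% of its speed; a pose out of reach is approached as far as the arm can. A call with a gripper value outside its range is refused whole. The fingers move at their own pace and stop on an object; the grip force is fixed at half the most. Time passes only in rows, so rows that repeat a pose let the fingers close. It gives the time, the measured TCP pose, the force, the opening and the grip force at its end, in the units of the state.
- ctrl.get_obs(): the state, without advancing time (a new reading comes with each control period).
- ctrl.snapshot(name): name is "side" or "top"; returns the picture (384x512x3 uint8, red, green, blue); there is no depth.
- ctrl.camera_params(name): a dict with "fx", "fy", "cx", "cy" (pixels), "cam_to_world" (4x4, takes a point from camera to world coordinates). Camera axes: x right, y up, looking along -z (the intrinsics and any distortion apply to the point x, -y, -z); pixel columns grow to the right and rows downward; lengths in m; the calibration is good to about 2 mm. A picture is of the moment at which its call begins. camera_params takes no time and is no camera call.
- ctrl.close_job(): hands the job in; it is judged then, once.
The state is a dict: "clock": time; "joint_pos": joint angles; "qvel": joint speeds; "tau": joint torques, N m; "tool_pos": TCP position; "orientation": TCP orientation; "force": force on the tool from outside, world axes, zero at the start; "moment": the same for the moment, N m; "opening": finger opening in m; "gripper_force": force on a finger pad.
Only numpy, scipy, OpenCV 4.12 (cv2) and the standard library are available. Lean on these libraries where they do the work, as an engineer would, in place of code of your own. Each camera call takes 0.05 s, during which the arm holds its last target. There are 200 camera calls.

## Working session

There is one attempt and no reset: what is moved stays moved. The work goes in short steps, Python scripts to look and compute and a tool call to move; the robot and the scene stay as the last step left them, time stands still between calls to the robot, and variables do not carry over. Pictures are saved under pics/ and viewed, at most 10 in all, crops included, and the job is handed in when it is done.

Besides the shell and the picture viewer there is one more tool, called after "Request:" in YAML: its name, and indented under it one key for each argument. apply_moves: Moves the arm, as the interface text tells. Its arguments: {"type":"object","properties":{"deltas":{"type":"array"}},"required":["deltas"]}

```bash
mkdir -p pics; ls; cat > h.py <<'E'
import numpy as np, cv2
from plant import ctrl
def snap(cam,name,crop=None,scale=1):
    im=ctrl.snapshot(cam)[:,:,::-1]
    if crop: a,b,c,d=crop; im=im[b:d,a:c]
    if scale!=1: im=cv2.resize(im,None,fx=scale,fy=scale,interpolation=cv2.INTER_CUBIC)
    cv2.imwrite('pics/'+name,im)
def ray(cam,u,v,z):
    p=ctrl.camera_params(cam); T=np.array(p['cam_to_world'])
    d=T[:3,:3]@np.array([(u-p['cx'])/p['fx'],-(v-p['cy'])/p['fy'],-1]); o=T[:3,3]
    return o+d*(z-o[2])/d[2]
def proj(cam,P):
    p=ctrl.camera_params(cam); T=np.array(p['cam_to_world'])
    c=T[:3,:3].T@(np.array(P)-T[:3,3]); return p['cx']-p['fx']*c[0]/c[2], p['cy']+p['fy']*c[1]/c[2]
E
python3 - <<'E'
from h import *
snap('top','t1.png',scale=1.5); snap('side','s1.png',scale=1.5)
print(ctrl.get_obs()); print(ctrl.camera_params('top'),ctrl.camera_params('side'),ctrl.hold_point_z)
E
```

```text
pics
{'clock': 0.1, 'joint_pos': array([ 8.87571315e+01,  2.05881617e+01,  6.39834942e-01, -1.84886845e-02,
       -7.01343822e+01, -1.65059369e+01]), 'qvel': array([-0.05892296, -0.04303909,  0.23607767, -0.01056239,  0.00341169,
        0.06181337]), 'tau': array([-1.46288930e-03, -5.84162557e+01,  2.93752581e+01,  7.01554567e+00,
        1.02061545e-02, -4.42199075e-05]), 'tool_pos': array([0.20566887, 0.64245917, 0.22571079]), 'orientation': array([ 1.79915761e+02, -6.83589921e-03, -1.77550956e+01]), 'force': array([ 0.34387133, -0.30884078,  0.25956028]), 'moment': array([-0.0373141 ,  0.00418317,  0.0176773 ]), 'gripper_force': 0.0, 'opening': 0.08707849043225951}
{'fx': 442.6287541321099, 'fy': 442.6287541321099, 'cx': 260.59522373804, 'cy': 190.943935162449, 'cam_to_world': array([[-1.33916205e-03,  9.82038613e-01, -1.88675302e-01,
         2.70033128e-01],
       [-9.99981638e-01, -1.99991970e-04,  6.05663598e-03,
         3.65510982e-02],
       [ 5.91011685e-03,  1.88679948e-01,  9.82020849e-01,
         1.53460664e+00],
       [ 0.00000000e+00,  0.00000000e+00,  0.00000000e+00,
         1.00000000e+00]])} {'fx': 486.80946960868204, 'fy': 486.80946960868204, 'cx': 258.80676163836, 'cy': 196.03199308041, 'cam_to_world': array([[-0.98386338,  0.12146312, -0.13137566,  0.39624327],
       [-0.17821199, -0.73058002,  0.65916107,  0.86742205],
       [-0.01591668,  0.67193716,  0.74043711,  1.0399858 ],
       [ 0.        ,  0.        ,  0.        ,  1.        ]])} 0.0188
```

View pics/t1.png

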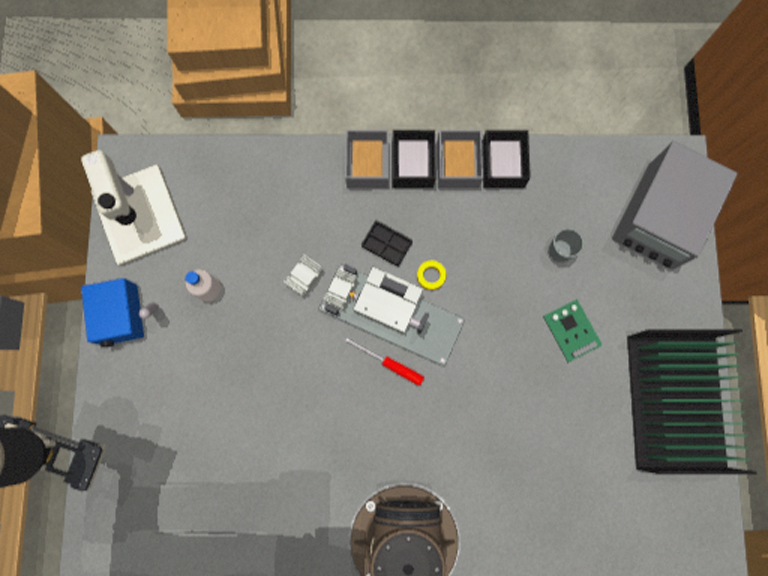

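View pics/s1.png

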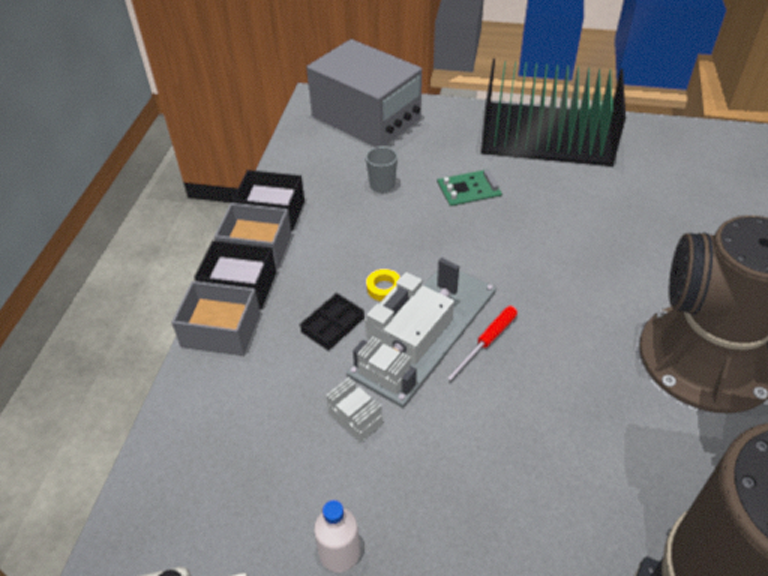

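The top view shows the setter centred near (390,305) with its paddle at (420,323), trip bar at (400,285) and heat sink at (340,288). I'll take zoomed crops to get the pose.

```bash
python3 - <<'E'
from h import *
snap('top','t2.png',(208,165,318,247),7); snap('side','s2.png',(222,165,337,275),5)
E
```

```text
(no output)
```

View pics/t2.png

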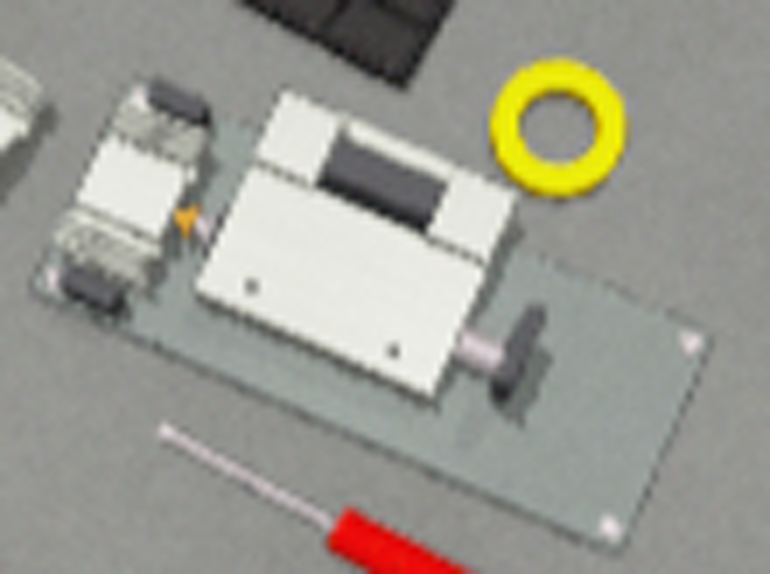

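View pics/s2.png

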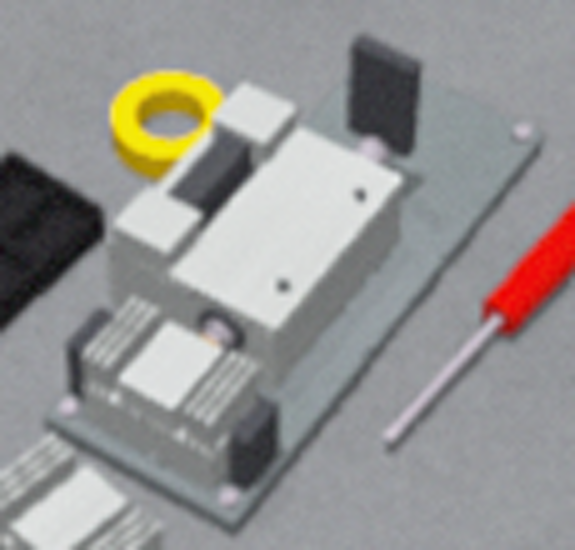

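Top crop: base corners at (715,340), (615,552), (30,290); housing top corners at (195,292), (433,400), (285,92), (520,197). Side crop: housing corners at (405,180), (272,328); base corners at (545,142), (235,530), (45,420); paddle top at (388,48). Next I fit the pose from these.

```bash
cat > fit.py <<'E'
from h import *
from scipy.optimize import least_squares
B=None
C=[('top',715,340,-170,-60,14),('top',615,552,-170,60,14),('top',30,290,150,60,14),
('top',195,292,70,32,66),('top',433,400,-55,32,66),('top',285,92,70,-74,82),('top',520,197,-55,-74,82),
('side',405,180,-55,32,66),('side',272,328,70,32,66),('side',545,142,-170,60,14),('side',235,530,150,60,14),('side',45,420,150,-60,14)]
def px(c,U,V): return ((U+.5)/7-.5+208,(V+.5)/7-.5+165) if c=='top' else ((U+.5)/5-.5+222,(V+.5)/5-.5+165)
def w(q,x,y,z): c,s=np.cos(q[2]),np.sin(q[2]); return [q[0]+(c*x-s*y)/1e3,q[1]+(s*x+c*y)/1e3,z/1e3]
def res(q):
    r=[]
    for c,U,V,x,y,z in C:
        yy=y+(q[3] if z==14 else 0); r+=list(np.subtract(proj(c,w(q,x,yy,z)),px(c,U,V)))
    return r
s=least_squares(res,[.55,.05,1.2,0],x_scale=[.01,.01,.1,1],loss='soft_l1')
q=s.x;print(q,np.degrees(q[2]));print(np.round(np.array(res(q)).reshape(-1,2),1).tolist())
for n,p in dict(handle=(-85,0,118),trip=(7.5,-53,76),pin=(85,0,45)).items():
    P=w(q,*p); a=proj('top',P);b=proj('side',P)
    print(n,np.round(P,4),[(a[0]-208+.5)*7,(a[1]-165+.5)*7],[(b[0]-222+.5)*5,(b[1]-165+.5)*5])
E
python3 fit.py
```

```text
[ 0.50138238  0.03585708  1.14177555 -0.09407722] 65.41892005444699
[[0.2, -0.4], [0.6, 0.9], [-0.2, -0.1], [-0.2, -0.5], [-0.3, -0.5], [0.1, -1.0], [0.4, -0.8], [0.4, 0.5], [1.2, 1.5], [0.8, -0.6], [0.0, -0.1], [-0.3, -0.1]]
handle [ 0.466  -0.0414  0.118 ] [np.float64(522.0865660680447), np.float64(347.3358322573455)] [np.float64(390.14995140203723), np.float64(57.8121701984)]
trip [0.5527 0.0206 0.076 ] [np.float64(386.09977510791657), np.float64(180.1399094528423)] [np.float64(209.73645935914334), np.float64(176.65259759023215)]
pin [0.5367 0.1132 0.045 ] [np.float64(196.00119060588293), np.float64(224.34665235238802)] [np.float64(209.9074468365646), np.float64(352.8891925635793)]
```

Request:
apply_moves:
  deltas:
    - {"fingers": 0,"delta_pos": [23,27.6,0],"angular": [0,0,4.8]}
    - {"fingers": 0,"delta_pos": [46,55,0],"angular": [0,0,9.6]}
    - {"fingers": 0,"delta_pos": [69,83,0],"angular": [0,0,14.4]}
    - {"fingers": 0,"delta_pos": [92,110,0],"angular": [0,0,19.2]}
    - {"fingers": 0,"delta_pos": [115,138,0],"angular": [0,0,24]}
    - {"fingers": 0,"delta_pos": [138,166,0],"angular": [0,0,28.8]}
    - {"fingers": 0,"delta_pos": [161,193,0],"angular": [0,0,33.6]}
    - {"fingers": 0,"delta_pos": [184,221,0],"angular": [0,0,38.4]}
    - {"fingers": 0,"delta_pos": [207,248,0],"angular": [0,0,43.2]}
    - {"fingers": 0,"delta_pos": [229,276,0],"angular": [0,0,48]}

```text
clock: 1.2
tool_pos: [0.34, 0.3087, 0.2266]
orientation: [-180.0, 0.0, -65.9]
force: [1.0, -0.3, 1.3]
opening: 0.0133
gripper_force: 0.0
```

```bash
cat >> h.py <<'E'
from scipy.spatial.transform import Rotation as R
Q=[0.50138,0.03586,1.14178]
def S(): # setter coords of TCP
    o=ctrl.get_obs(); c,s=np.cos(Q[2]),np.sin(Q[2]); M=np.array([[c,s,0],[-s,c,0],[0,0,1]])
    p=o['tool_pos']; return np.round(M@(p-np.array([Q[0],Q[1],0]))*1e3,1), np.round(M@o['force'],2), o
def go(x,y,z,yaw=None):
    yaw=np.degrees(Q[2])-180 if yaw is None else yaw
    o=ctrl.get_obs(); Rt=R.from_euler('xyz',o['orientation'],degrees=True)
    c,s=np.cos(Q[2]),np.sin(Q[2]); P=np.array([Q[0]+(c*x-s*y)/1e3,Q[1]+(s*x+c*y)/1e3,z/1e3])
    print('d',np.round(Rt.inv().apply(P-o['tool_pos'])*1e3,1),'rot',np.round((Rt.inv()*R.from_euler('xyz',[180,0,yaw],degrees=True)).as_rotvec(degrees=True),2))
E
python3 -c "
from h import *
print(S());go(-65,0,200)"
```

```text
(array([181. , 260.2, 226.6]), array([ 0.09, -1.  ,  1.29]), {'clock': 1.2, 'joint_pos': array([ 6.69185291e+01, -2.87851107e-01, -2.52624011e+01, -9.98457988e-04,
       -6.50119245e+01, -4.28564725e+01]), 'qvel': array([-32.16672721, -14.88138659, -14.94027759,   0.08228881,
         0.1866002 , -15.92607256]), 'tau': array([  4.21552286, -26.56943679,  28.62536252,   6.56559706,
        -0.07112442,   0.41553433]), 'tool_pos': array([0.34004529, 0.30871895, 0.22660921]), 'orientation': array([-1.79990701e+02,  9.86302596e-03, -6.59383643e+01]), 'force': array([ 0.95021056, -0.33581707,  1.2863081 ]), 'moment': array([ 0.0963547 , -0.15665537, -0.00945196]), 'gripper_force': 0.0, 'opening': 0.013291934602519817})
d [357.9  12.7  26.5] rot [-0.000e+00  1.000e-02  4.864e+01]
```

Request:
apply_moves:
  deltas:
    - {"fingers": 0,"delta_pos": [36,1,0],"angular": [0,0,5]}
    - {"fingers": 0,"delta_pos": [72,2,0],"angular": [0,0,10]}
    - {"fingers": 0,"delta_pos": [108,4,0],"angular": [0,0,15]}
    - {"fingers": 0,"delta_pos": [144,5,0],"angular": [0,0,20]}
    - {"fingers": 0,"delta_pos": [180,6,0],"angular": [0,0,25]}
    - {"fingers": 0,"delta_pos": [216,8,0],"angular": [0,0,30]}
    - {"fingers": 0,"delta_pos": [252,9,5],"angular": [0,0,35]}
    - {"fingers": 0,"delta_pos": [290,10,10],"angular": [0,0,40]}
    - {"fingers": 0,"delta_pos": [330,12,20],"angular": [0,0,45]}
    - {"fingers": 0,"delta_pos": [357,13,26],"angular": [0,0,48.6]}

```text
clock: 2.2
tool_pos: [0.4746, -0.0228, 0.2]
orientation: [180.0, -0.0, -114.6]
force: [-0.1, 0.4, 0.2]
opening: 0.0006
gripper_force: 0.0
```

Request:
apply_moves:
  deltas:
    - {"fingers": 0,"delta_pos": [0,0,0],"angular": [0,0,0]}
    - {"fingers": 0,"delta_pos": [0,0,0],"angular": [0,0,0]}
    - {"fingers": 0,"delta_pos": [0,0,0],"angular": [0,0,0]}

```text
clock: 2.5
tool_pos: [0.4744, -0.0202, 0.2008]
orientation: [-180.0, 0.0, -114.3]
force: [0.8, 0.9, 0.5]
opening: 0.0004
gripper_force: 0.0
```

```bash
python3 -c "
from h import *
print(S()[:2],S()[2]['joint_pos']);go(-65,0,88)
snap('side','s3.png',(190,120,350,260),5); print([(a) for a in proj('side',S()[2]['tool_pos'])])"
```

```text
(array([-62.2,   1.2, 200.8]), array([ 1.12, -0.38,  0.53])) [ 2.13780458e+01  2.54690550e+00 -2.59183525e+01 -4.67042830e-03
 -6.15130036e+01 -4.56734280e+01]
d [  2.8  -1.1 112.8] rot [-0.01  0.02  0.28]
[np.float64(296.6385512176841), np.float64(158.41112236134433)]
```

View pics/s3.png

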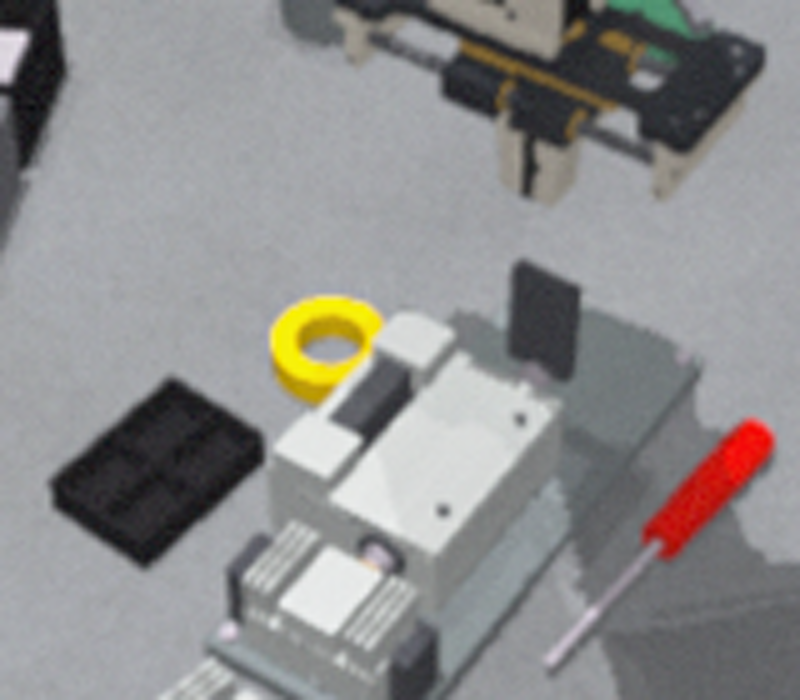

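The view shows shut fingers at (540,180), above and just in front of the paddle (545,320), with the bystanders undisturbed. I'll descend beside the paddle.

Request:
apply_moves:
  deltas:
    - {"fingers": 0,"delta_pos": [0,-1,14],"angular": [0,0,0.3]}
    - {"fingers": 0,"delta_pos": [0,-1,30],"angular": [0,0,0.3]}
    - {"fingers": 0,"delta_pos": [0,-1,46],"angular": [0,0,0.3]}
    - {"fingers": 0,"delta_pos": [0,-1,62],"angular": [0,0,0.3]}
    - {"fingers": 0,"delta_pos": [0,-1,74],"angular": [0,0,0.3]}
    - {"fingers": 0,"delta_pos": [0,-1,85],"angular": [0,0,0.3]}
    - {"fingers": 0,"delta_pos": [0,-1,95],"angular": [0,0,0.3]}
    - {"fingers": 0,"delta_pos": [0,-1,104],"angular": [0,0,0.3]}
    - {"fingers": 0,"delta_pos": [0,-1,112],"angular": [0,0,0.3]}
    - {"fingers": 0,"delta_pos": [0,-1,112],"angular": [0,0,0.3]}

```text
clock: 3.55
tool_pos: [0.4748, -0.0212, 0.0876]
orientation: [179.9, -0.1, -114.7]
force: [-0.5, -0.6, -0.4]
opening: 0.0003
gripper_force: 0.0
```

Request:
apply_moves:
  deltas:
    - {"fingers": 0,"delta_pos": [0,0,0],"angular": [0,0,0]}
    - {"fingers": 0,"delta_pos": [0,0,0],"angular": [0,0,0]}

```text
clock: 3.75
tool_pos: [0.4758, -0.0211, 0.0889]
orientation: [-180.0, 0.0, -114.7]
force: [-0.0, -0.4, 0.2]
opening: 0.0005
gripper_force: 0.0
```

```bash
python3 -c "
from h import *
print(S()[:2]);go(-65,0,88)"
```

```text
(array([-62.4,  -0.4,  88.9]), array([-0.39, -0.13,  0.18]))
d [2.6 0.4 0.9] rot [-0.03  0.02 -0.07]
```

Request:
apply_moves:
  deltas:
    - {"fingers": 0,"delta_pos": [1,0,0],"angular": [0,0,0]}
    - {"fingers": 0,"delta_pos": [2,0,0],"angular": [0,0,0]}
    - {"fingers": 0,"delta_pos": [3,0,0],"angular": [0,0,0]}
    - {"fingers": 0,"delta_pos": [4,0,0],"angular": [0,0,0]}

```text
clock: 4.15
tool_pos: [0.4738, -0.0248, 0.0887]
orientation: [-180.0, 0.0, -114.7]
force: [0.1, 0.4, -0.1]
opening: 0.0004
gripper_force: 0.0
```

Request:
apply_moves:
  deltas:
    - {"fingers": 0,"delta_pos": [0.5,0,0],"angular": [0,0,0]}
    - {"fingers": 0,"delta_pos": [1,0,0],"angular": [0,0,0]}

```text
clock: 4.35
tool_pos: [0.4735, -0.0255, 0.0886]
orientation: [-180.0, 0.0, -114.7]
force: [-0.8, 3.4, -0.1]
opening: 0.0004
gripper_force: 1.5
```

Request:
apply_moves:
  deltas:
    - {"fingers": 0,"delta_pos": [0.5,0,0],"angular": [0,0,0]}
    - {"fingers": 0,"delta_pos": [1,0,0],"angular": [0,0,0]}

```text
clock: 4.55
tool_pos: [0.4734, -0.0257, 0.0886]
orientation: [-180.0, 0.1, -114.6]
force: [-0.8, 7.0, -0.0]
opening: 0.0005
gripper_force: 3.0
```

Request:
apply_moves:
  deltas:
    - {"fingers": 0,"delta_pos": [0.5,0,0],"angular": [0,0,0]}
    - {"fingers": 0,"delta_pos": [1,0,0],"angular": [0,0,0]}

```text
clock: 4.75
tool_pos: [0.473, -0.0265, 0.0886]
orientation: [-180.0, 0.1, -114.6]
force: [0.0, 7.2, 0.1]
opening: 0.0005
gripper_force: 3.1
```

Request:
apply_moves:
  deltas:
    - {"fingers": 0,"delta_pos": [0.5,0,0],"angular": [0,0,0]}
    - {"fingers": 0,"delta_pos": [1,0,0],"angular": [0,0,0]}

```text
clock: 4.95
tool_pos: [0.4727, -0.0274, 0.0886]
orientation: [-180.0, 0.1, -114.6]
force: [-1.0, 7.2, -0.2]
opening: 0.0002
gripper_force: 3.2
```

Request:
apply_moves:
  deltas:
    - {"fingers": 0,"delta_pos": [0.5,0,0],"angular": [0,0,0]}
    - {"fingers": 0,"delta_pos": [1,0,0],"angular": [0,0,0]}

```text
clock: 5.15
tool_pos: [0.4723, -0.0282, 0.0886]
orientation: [-180.0, 0.1, -114.6]
force: [0.2, 7.7, -1.0]
opening: 0.0003
gripper_force: 3.3
```

Request:
apply_moves:
  deltas:
    - {"fingers": 0,"delta_pos": [0.5,0,0],"angular": [0,0,0]}
    - {"fingers": 0,"delta_pos": [1,0,0],"angular": [0,0,0]}

```text
clock: 5.35
tool_pos: [0.4719, -0.0291, 0.0886]
orientation: [-180.0, 0.1, -114.6]
force: [0.3, 7.5, -0.8]
opening: 0.0003
gripper_force: 3.4
```

Request:
apply_moves:
  deltas:
    - {"fingers": 0,"delta_pos": [0.5,0,0],"angular": [0,0,0]}
    - {"fingers": 0,"delta_pos": [1,0,0],"angular": [0,0,0]}

```text
clock: 5.55
tool_pos: [0.4715, -0.03, 0.0886]
orientation: [-180.0, 0.1, -114.6]
force: [0.4, 7.9, -1.1]
opening: 0.0004
gripper_force: 3.5
```

Request:
apply_moves:
  deltas:
    - {"fingers": 0,"delta_pos": [0.5,0,0],"angular": [0,0,0]}
    - {"fingers": 0,"delta_pos": [1,0,0],"angular": [0,0,0]}

```text
clock: 5.75
tool_pos: [0.4711, -0.0309, 0.0886]
orientation: [-180.0, 0.1, -114.6]
force: [-0.7, 7.4, -0.9]
opening: 0.0004
gripper_force: 3.6
```

```bash
python3 -c "
from h import *
print(S()[:2])"
```

```text
(array([-73.3,  -0.2,  88.6]), array([ 6.4 ,  3.7 , -0.93]))
```

The pad force reads about half the pull, with little noise (3.0 + 0.1/mm). The buffer can't load before 28 mm, so it is safe to go on to about 22 mm.

Request:
apply_moves:
  deltas:
    - {"fingers": 0,"delta_pos": [0.7,0,0],"angular": [0,0,0]}
    - {"fingers": 0,"delta_pos": [1.5,0,0],"angular": [0,0,0]}

```text
clock: 5.95
tool_pos: [0.4705, -0.0322, 0.0886]
orientation: [-180.0, 0.1, -114.6]
force: [-0.1, 8.1, -0.8]
opening: 0.0004
gripper_force: 3.7
```

Request:
apply_moves:
  deltas:
    - {"fingers": 0,"delta_pos": [0.7,0,0],"angular": [0,0,0]}
    - {"fingers": 0,"delta_pos": [1.5,0,0],"angular": [0,0,0]}

```text
clock: 6.15
tool_pos: [0.4699, -0.0335, 0.0886]
orientation: [-180.0, 0.1, -114.6]
force: [0.5, 8.0, -0.9]
opening: 0.0003
gripper_force: 3.8
```

Request:
apply_moves:
  deltas:
    - {"fingers": 0,"delta_pos": [0.7,0,0],"angular": [0,0,0]}
    - {"fingers": 0,"delta_pos": [1.5,0,0],"angular": [0,0,0]}

```text
clock: 6.35
tool_pos: [0.4693, -0.0348, 0.0886]
orientation: [-180.0, 0.1, -114.6]
force: [1.1, 8.9, -1.0]
opening: 0.0004
gripper_force: 4.0
```

Request:
apply_moves:
  deltas:
    - {"fingers": 0,"delta_pos": [0.7,0,0],"angular": [0,0,0]}
    - {"fingers": 0,"delta_pos": [1.5,0,0],"angular": [0,0,0]}

```text
clock: 6.55
tool_pos: [0.4687, -0.0361, 0.0886]
orientation: [-180.0, 0.1, -114.6]
force: [0.7, 9.4, -1.5]
opening: 0.0002
gripper_force: 4.1
```

Request:
apply_moves:
  deltas:
    - {"fingers": 0,"delta_pos": [0.7,0,0],"angular": [0,0,0]}
    - {"fingers": 0,"delta_pos": [1.5,0,0],"angular": [0,0,0]}

```text
clock: 6.75
tool_pos: [0.4681, -0.0374, 0.0886]
orientation: [-180.0, 0.1, -114.6]
force: [-0.4, 10.4, -0.6]
opening: 0.0007
gripper_force: 4.3
```

Request:
apply_moves:
  deltas:
    - {"fingers": 0,"delta_pos": [0.7,0,0],"angular": [0,0,0]}
    - {"fingers": 0,"delta_pos": [1.5,0,0],"angular": [0,0,0]}

```text
clock: 6.95
tool_pos: [0.4676, -0.0388, 0.0886]
orientation: [-180.0, 0.1, -114.6]
force: [0.9, 9.9, -2.2]
opening: 0.0002
gripper_force: 4.4
```

Request:
apply_moves:
  deltas:
    - {"fingers": 0,"delta_pos": [0.7,0,0],"angular": [0,0,0]}
    - {"fingers": 0,"delta_pos": [1.5,0,0],"angular": [0,0,0]}

```text
clock: 7.15
tool_pos: [0.4669, -0.0401, 0.0886]
orientation: [-180.0, 0.2, -114.6]
force: [0.2, 9.2, -1.1]
opening: 0.0005
gripper_force: 4.6
```

Request:
apply_moves:
  deltas:
    - {"fingers": 0,"delta_pos": [0.7,0,0],"angular": [0,0,0]}
    - {"fingers": 0,"delta_pos": [1.5,0,0],"angular": [0,0,0]}

```text
clock: 7.35
tool_pos: [0.4664, -0.0414, 0.0886]
orientation: [-179.9, 0.2, -114.6]
force: [0.8, 9.9, -1.2]
opening: 0.0004
gripper_force: 4.7
```

Request:
apply_moves:
  deltas:
    - {"fingers": 0,"delta_pos": [0.7,0,0],"angular": [0,0,0]}
    - {"fingers": 0,"delta_pos": [1.5,0,0],"angular": [0,0,0]}

```text
clock: 7.55
tool_pos: [0.4658, -0.0427, 0.0886]
orientation: [-179.9, 0.2, -114.6]
force: [0.3, 10.6, -1.9]
opening: 0.0005
gripper_force: 4.9
```

Request:
apply_moves:
  deltas:
    - {"fingers": 0,"delta_pos": [0.7,0,0],"angular": [0,0,0]}
    - {"fingers": 0,"delta_pos": [1.5,0,0],"angular": [0,0,0]}

```text
clock: 7.75
tool_pos: [0.4652, -0.0441, 0.0886]
orientation: [-179.9, 0.2, -114.6]
force: [0.4, 10.4, -1.6]
opening: 0.0002
gripper_force: 5.0
```

Request:
apply_moves:
  deltas:
    - {"fingers": 0,"delta_pos": [0.7,0,0],"angular": [0,0,0]}
    - {"fingers": 0,"delta_pos": [1.5,0,0],"angular": [0,0,0]}

```text
clock: 7.95
tool_pos: [0.4646, -0.0454, 0.0886]
orientation: [-179.9, 0.2, -114.6]
force: [0.7, 10.8, -0.7]
opening: 0.0008
gripper_force: 5.1
```

```bash
python3 -c "
from h import *
print(S()[:2])"
```

```text
(array([-89.2,  -0.3,  88.6]), array([10.11,  3.87, -0.65]))
```

Draw is 21.7 mm and the force is pure spring so far, so the catch is at least 33 mm out. It is safe to go another 9–10 mm.

Request:
apply_moves:
  deltas:
    - {"fingers": 0,"delta_pos": [0.6,0,0],"angular": [0,0,0]}
    - {"fingers": 0,"delta_pos": [1.2,0,0],"angular": [0,0,0]}

```text
clock: 8.15
tool_pos: [0.4641, -0.0464, 0.0886]
orientation: [-179.9, 0.2, -114.6]
force: [0.3, 11.0, -1.8]
opening: 0.0006
gripper_force: 5.3
```

Request:
apply_moves:
  deltas:
    - {"fingers": 0,"delta_pos": [0.6,0,0],"angular": [0,0,0]}
    - {"fingers": 0,"delta_pos": [1.2,0,0],"angular": [0,0,0]}

```text
clock: 8.35
tool_pos: [0.4637, -0.0475, 0.0886]
orientation: [-179.9, 0.2, -114.6]
force: [1.0, 11.8, -1.9]
opening: 0.0003
gripper_force: 5.4
```

Request:
apply_moves:
  deltas:
    - {"fingers": 0,"delta_pos": [0.6,0,0],"angular": [0,0,0]}
    - {"fingers": 0,"delta_pos": [1.2,0,0],"angular": [0,0,0]}

```text
clock: 8.55
tool_pos: [0.4632, -0.0485, 0.0886]
orientation: [-179.9, 0.2, -114.6]
force: [0.7, 12.5, -1.7]
opening: 0.0001
gripper_force: 5.5
```

Request:
apply_moves:
  deltas:
    - {"fingers": 0,"delta_pos": [0.6,0,0],"angular": [0,0,0]}
    - {"fingers": 0,"delta_pos": [1.2,0,0],"angular": [0,0,0]}

```text
clock: 8.75
tool_pos: [0.4627, -0.0496, 0.0886]
orientation: [-179.9, 0.2, -114.6]
force: [1.0, 12.7, -1.2]
opening: 0.0004
gripper_force: 5.6
```

Request:
apply_moves:
  deltas:
    - {"fingers": 0,"delta_pos": [0.6,0,0],"angular": [0,0,0]}
    - {"fingers": 0,"delta_pos": [1.2,0,0],"angular": [0,0,0]}

```text
clock: 8.95
tool_pos: [0.4623, -0.0506, 0.0886]
orientation: [-179.9, 0.2, -114.6]
force: [0.2, 13.3, -2.0]
opening: 0.0007
gripper_force: 6.4
```

Request:
apply_moves:
  deltas:
    - {"fingers": 0,"delta_pos": [0.6,0,0],"angular": [0,0,0]}
    - {"fingers": 0,"delta_pos": [1.2,0,0],"angular": [0,0,0]}

```text
clock: 9.15
tool_pos: [0.4621, -0.0511, 0.0887]
orientation: [-179.9, 0.3, -114.6]
force: [0.4, 18.1, -2.5]
opening: 0.0004
gripper_force: 8.4
```

Request:
apply_moves:
  deltas:
    - {"fingers": 0,"delta_pos": [0.6,0,0],"angular": [0,0,0]}
    - {"fingers": 0,"delta_pos": [1.2,0,0],"angular": [0,0,0]}

```text
clock: 9.35
tool_pos: [0.4619, -0.0517, 0.0887]
orientation: [-179.9, 0.3, -114.6]
force: [0.2, 19.4, -2.4]
opening: 0.0006
gripper_force: 9.1
```

Request:
apply_moves:
  deltas:
    - {"fingers": 0,"delta_pos": [0.6,0,0],"angular": [0,0,0]}
    - {"fingers": 0,"delta_pos": [1.2,0,0],"angular": [0,0,0]}

```text
clock: 9.55
tool_pos: [0.4614, -0.0527, 0.0887]
orientation: [-179.9, 0.3, -114.6]
force: [0.6, 20.9, -2.7]
opening: 0.0003
gripper_force: 9.3
```

Ramp drag (~7 N) started at about 27 mm draw and has not ended by 29.7 mm, so the catch is beyond 40 mm.

Request:
apply_moves:
  deltas:
    - {"fingers": 0,"delta_pos": [0.5,0,0],"angular": [0,0,0]}
    - {"fingers": 0,"delta_pos": [1,0,0],"angular": [0,0,0]}

```text
clock: 9.75
tool_pos: [0.461, -0.0535, 0.0887]
orientation: [-179.9, 0.3, -114.6]
force: [0.1, 20.3, -4.0]
opening: 0.0001
gripper_force: 9.5
```

Request:
apply_moves:
  deltas:
    - {"fingers": 0,"delta_pos": [0.5,0,0],"angular": [0,0,0]}
    - {"fingers": 0,"delta_pos": [1,0,0],"angular": [0,0,0]}

```text
clock: 9.95
tool_pos: [0.4607, -0.0544, 0.0887]
orientation: [-179.9, 0.3, -114.6]
force: [0.7, 21.0, -3.0]
opening: 0.0003
gripper_force: 9.8
```

Request:
apply_moves:
  deltas:
    - {"fingers": 0,"delta_pos": [0.5,0,0],"angular": [0,0,0]}
    - {"fingers": 0,"delta_pos": [1,0,0],"angular": [0,0,0]}

```text
clock: 10.15
tool_pos: [0.4603, -0.0552, 0.0887]
orientation: [-179.9, 0.3, -114.6]
force: [1.6, 21.2, -2.9]
opening: 0.0004
gripper_force: 10.1
```

Request:
apply_moves:
  deltas:
    - {"fingers": 0,"delta_pos": [0.5,0,0],"angular": [0,0,0]}
    - {"fingers": 0,"delta_pos": [1,0,0],"angular": [0,0,0]}

```text
clock: 10.35
tool_pos: [0.4599, -0.056, 0.0887]
orientation: [-179.9, 0.3, -114.6]
force: [0.7, 21.8, -3.5]
opening: 0.0004
gripper_force: 10.3
```

Request:
apply_moves:
  deltas:
    - {"fingers": 0,"delta_pos": [0.5,0,0],"angular": [0,0,0]}
    - {"fingers": 0,"delta_pos": [1,0,0],"angular": [0,0,0]}

```text
clock: 10.55
tool_pos: [0.4596, -0.0569, 0.0887]
orientation: [-179.9, 0.4, -114.6]
force: [0.9, 23.2, -3.6]
opening: 0.0004
gripper_force: 11.1
```

Request:
apply_moves:
  deltas:
    - {"fingers": 0,"delta_pos": [0.5,0,0],"angular": [0,0,0]}
    - {"fingers": 0,"delta_pos": [1,0,0],"angular": [0,0,0]}

```text
clock: 10.75
tool_pos: [0.4587, -0.0586, 0.0886]
orientation: [-179.9, 0.3, -114.6]
force: [0.5, 16.1, -3.7]
opening: 0.0005
gripper_force: 8.1
```

Request:
apply_moves:
  deltas:
    - {"fingers": 0,"delta_pos": [0.5,0,0],"angular": [0,0,0]}
    - {"fingers": 0,"delta_pos": [1,0,0],"angular": [0,0,0]}

```text
clock: 10.95
tool_pos: [0.4584, -0.0595, 0.0887]
orientation: [-179.9, 0.3, -114.6]
force: [2.0, 17.1, -3.2]
opening: 0.0006
gripper_force: 8.1
```

Request:
apply_moves:
  deltas:
    - {"fingers": 0,"delta_pos": [0.5,0,0],"angular": [0,0,0]}
    - {"fingers": 0,"delta_pos": [1,0,0],"angular": [0,0,0]}

```text
clock: 11.15
tool_pos: [0.4579, -0.0604, 0.0887]
orientation: [-179.9, 0.3, -114.6]
force: [1.9, 17.5, -2.8]
opening: 0.0006
gripper_force: 8.2
```

Request:
apply_moves:
  deltas:
    - {"fingers": 0,"delta_pos": [0.5,0,0],"angular": [0,0,0]}
    - {"fingers": 0,"delta_pos": [1,0,0],"angular": [0,0,0]}

```text
clock: 11.35
tool_pos: [0.4575, -0.0613, 0.0887]
orientation: [-179.9, 0.3, -114.6]
force: [0.7, 18.4, -3.1]
opening: 0.0002
gripper_force: 8.3
```

The ramp ended at about 35 mm draw, so I expect the catch at about 45–47 mm. Draw is now 39.2 mm; I'll continue carefully.

Request:
apply_moves:
  deltas:
    - {"fingers": 0,"delta_pos": [0.5,0,0],"angular": [0,0,0]}
    - {"fingers": 0,"delta_pos": [1,0,0],"angular": [0,0,0]}

```text
clock: 11.55
tool_pos: [0.4571, -0.0621, 0.0887]
orientation: [-179.9, 0.3, -114.6]
force: [1.4, 17.5, -2.0]
opening: 0.0007
gripper_force: 8.4
```

Request:
apply_moves:
  deltas:
    - {"fingers": 0,"delta_pos": [0.5,0,0],"angular": [0,0,0]}
    - {"fingers": 0,"delta_pos": [1,0,0],"angular": [0,0,0]}

```text
clock: 11.75
tool_pos: [0.4567, -0.063, 0.0887]
orientation: [-179.9, 0.3, -114.6]
force: [-0.2, 17.8, -2.2]
opening: 0.0008
gripper_force: 8.5
```

Request:
apply_moves:
  deltas:
    - {"fingers": 0,"delta_pos": [0.5,0,0],"angular": [0,0,0]}
    - {"fingers": 0,"delta_pos": [1,0,0],"angular": [0,0,0]}

```text
clock: 11.95
tool_pos: [0.4563, -0.0639, 0.0887]
orientation: [-179.9, 0.3, -114.6]
force: [1.6, 18.3, -2.9]
opening: 0.0004
gripper_force: 8.6
```

Request:
apply_moves:
  deltas:
    - {"fingers": 0,"delta_pos": [0.5,0,0],"angular": [0,0,0]}
    - {"fingers": 0,"delta_pos": [1,0,0],"angular": [0,0,0]}

```text
clock: 12.15
tool_pos: [0.456, -0.0648, 0.0887]
orientation: [-179.9, 0.3, -114.6]
force: [1.3, 18.2, -2.2]
opening: 0.0003
gripper_force: 8.7
```

Request:
apply_moves:
  deltas:
    - {"fingers": 0,"delta_pos": [0.5,0,0],"angular": [0,0,0]}
    - {"fingers": 0,"delta_pos": [1,0,0],"angular": [0,0,0]}

```text
clock: 12.35
tool_pos: [0.4555, -0.0657, 0.0887]
orientation: [-179.9, 0.3, -114.6]
force: [0.7, 19.1, -1.7]
opening: -0.0
gripper_force: 8.8
```

Request:
apply_moves:
  deltas:
    - {"fingers": 0,"delta_pos": [0.5,0,0],"angular": [0,0,0]}
    - {"fingers": 0,"delta_pos": [1,0,0],"angular": [0,0,0]}

```text
clock: 12.55
tool_pos: [0.455, -0.0668, 0.0887]
orientation: [-179.9, 0.3, -114.6]
force: [1.4, 16.4, -2.5]
opening: 0.0006
gripper_force: 7.5
```

Request:
apply_moves:
  deltas:
    - {"fingers": 0,"delta_pos": [0.3,0,0],"angular": [0,0,0]}
    - {"fingers": 0,"delta_pos": [0.5,0,0],"angular": [0,0,0]}

```text
clock: 12.75
tool_pos: [0.4547, -0.0674, 0.0887]
orientation: [-179.9, 0.3, -114.6]
force: [0.8, 16.1, -3.8]
opening: 0.0002
gripper_force: 7.6
```

The force dropped back to pure spring at 44.5–45 mm, which means the sear has popped. Easing forward slowly to check that it holds.

Request:
apply_moves:
  deltas:
    - {"fingers": 0,"delta_pos": [-0.5,0,0],"angular": [0,0,0]}
    - {"fingers": 0,"delta_pos": [-1,0,0],"angular": [0,0,0]}

```text
clock: 12.95
tool_pos: [0.4551, -0.0666, 0.0886]
orientation: [-179.9, 0.2, -114.6]
force: [1.5, 15.3, -2.3]
opening: 0.0008
gripper_force: 7.0
```

Request:
apply_moves:
  deltas:
    - {"fingers": 0,"delta_pos": [-0.5,0,0],"angular": [0,0,0]}
    - {"fingers": 0,"delta_pos": [-1,0,0],"angular": [0,0,0]}

```text
clock: 13.15
tool_pos: [0.4551, -0.0663, 0.0886]
orientation: [-179.9, 0.2, -114.6]
force: [1.4, 9.2, -2.7]
opening: 0.0003
gripper_force: 4.3
```

Request:
apply_moves:
  deltas:
    - {"fingers": 0,"delta_pos": [-0.5,0,0],"angular": [0,0,0]}
    - {"fingers": 0,"delta_pos": [-1,0,0],"angular": [0,0,0]}

```text
clock: 13.35
tool_pos: [0.4551, -0.0662, 0.0886]
orientation: [-179.9, 0.1, -114.6]
force: [1.6, 4.5, -1.9]
opening: 0.0004
gripper_force: 2.0
```

Request:
apply_moves:
  deltas:
    - {"fingers": 0,"delta_pos": [-0.5,0,0],"angular": [0,0,0]}
    - {"fingers": 0,"delta_pos": [-1,0,0],"angular": [0,0,0]}

```text
clock: 13.55
tool_pos: [0.4551, -0.0661, 0.0886]
orientation: [-180.0, 0.0, -114.6]
force: [0.4, 0.9, -1.4]
opening: 0.0004
gripper_force: 0.7
```

Caught: the pull has vanished. I'll back off and lift clear.

Request:
apply_moves:
  deltas:
    - {"fingers": 0,"delta_pos": [-2,0,0],"angular": [0,0,0]}
    - {"fingers": 0,"delta_pos": [-5,0,0],"angular": [0,0,0]}
    - {"fingers": 0,"delta_pos": [-8,0,0],"angular": [0,0,0]}
    - {"fingers": 0,"delta_pos": [-8,0,-10],"angular": [0,0,0]}
    - {"fingers": 0,"delta_pos": [-8,0,-25],"angular": [0,0,0]}
    - {"fingers": 0,"delta_pos": [-8,0,-45],"angular": [0,0,0]}
    - {"fingers": 0,"delta_pos": [-8,0,-55],"angular": [0,0,0]}
    - {"fingers": 0,"delta_pos": [-8,0,-60],"angular": [0,0,0]}
    - {"fingers": 0,"delta_pos": [-8,0,-60],"angular": [0,0,0]}
    - {"fingers": 0,"delta_pos": [-8,0,-60],"angular": [0,0,0]}

```text
clock: 14.55
tool_pos: [0.4577, -0.0589, 0.148]
orientation: [180.0, -0.0, -114.7]
force: [0.8, 0.1, 0.2]
opening: 0.0005
gripper_force: 0.0
```

```bash
python3 -c "
from h import *
print(S()[:2]);go(7.5,-53,148); snap('side','s4.png',(222,150,337,260),5)"
```

```text
(array([-104.4,    0.3,  148. ]), array([ 0.44, -0.69,  0.2 ]))
d [-112.   -53.2   -0. ] rot [ 0.04 -0.02 -0.08]
```

View pics/s4.png

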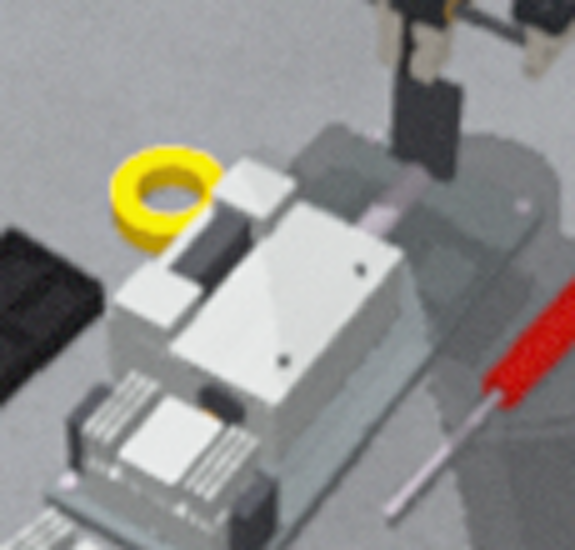

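The view shows the striker held back, with its rod exposed at (395,200) and the paddle at (425,130). The pin is still standing and the trip bar is at (212,245). I'll turn 90° so the shut fingers lie along the bar, and move over it.

Request:
apply_moves:
  deltas:
    - {"fingers": 0,"delta_pos": [-12,-5,0],"angular": [0,0,-8]}
    - {"fingers": 0,"delta_pos": [-24,-11,0],"angular": [0,0,-16]}
    - {"fingers": 0,"delta_pos": [-36,-17,0],"angular": [0,0,-24]}
    - {"fingers": 0,"delta_pos": [-48,-23,0],"angular": [0,0,-32]}
    - {"fingers": 0,"delta_pos": [-60,-29,0],"angular": [0,0,-40]}
    - {"fingers": 0,"delta_pos": [-72,-35,0],"angular": [0,0,-48]}
    - {"fingers": 0,"delta_pos": [-84,-41,0],"angular": [0,0,-56]}
    - {"fingers": 0,"delta_pos": [-96,-46,0],"angular": [0,0,-64]}
    - {"fingers": 0,"delta_pos": [-106,-50,0],"angular": [0,0,-72]}
    - {"fingers": 0,"delta_pos": [-112,-53,0],"angular": [0,0,-80]}

```text
clock: 15.6
tool_pos: [0.5531, 0.0212, 0.1474]
orientation: [179.9, 0.1, -34.3]
force: [0.7, 0.4, 1.3]
opening: 0.0008
gripper_force: 0.0
```

Request:
apply_moves:
  deltas:
    - {"fingers": 0,"delta_pos": [0,0,0],"angular": [0,0,-6]}
    - {"fingers": 0,"delta_pos": [0,0,0],"angular": [0,0,-10]}
    - {"fingers": 0,"delta_pos": [0,0,0],"angular": [0,0,-10]}
    - {"fingers": 0,"delta_pos": [0,0,0],"angular": [0,0,-10]}
    - {"fingers": 0,"delta_pos": [0,0,0],"angular": [0,0,-10]}

```text
clock: 16.1
tool_pos: [0.5528, 0.0207, 0.1482]
orientation: [180.0, 0.0, -24.8]
force: [-0.5, 0.3, 0.8]
opening: 0.0006
gripper_force: 0.0
```

```bash
python3 -c "
from h import *
print(S()[:2],S()[2]['joint_pos']);go(7.5,-53,90,-24.58)"
```

```text
(array([  7.6, -53.1, 148.2]), array([0.09, 0.63, 0.82])) [ 2.24303397e+01  1.29240790e+01 -2.10272358e+01 -1.77444499e-03
 -5.60862026e+01  4.28189539e+01]
d [-0.   0.1 58.2] rot [ 0.03  0.03 -0.17]
```

Request:
apply_moves:
  deltas:
    - {"fingers": 0,"delta_pos": [0,0,14],"angular": [0,0,0]}
    - {"fingers": 0,"delta_pos": [0,0,28],"angular": [0,0,0]}
    - {"fingers": 0,"delta_pos": [0,0,40],"angular": [0,0,0]}
    - {"fingers": 0,"delta_pos": [0,0,50],"angular": [0,0,0]}
    - {"fingers": 0,"delta_pos": [0,0,57],"angular": [0,0,0]}
    - {"fingers": 0,"delta_pos": [0,0,62],"angular": [0,0,0]}
    - {"fingers": 0,"delta_pos": [0,0,62],"angular": [0,0,0]}

```text
clock: 16.8
tool_pos: [0.5527, 0.0207, 0.086]
orientation: [180.0, 0.0, -24.7]
force: [0.5, 0.4, 0.2]
opening: 0.0005
gripper_force: 0.0
```

Request:
apply_moves:
  deltas:
    - {"fingers": 0,"delta_pos": [0,0,2],"angular": [0,0,0]}
    - {"fingers": 0,"delta_pos": [0,0,4],"angular": [0,0,0]}
    - {"fingers": 0,"delta_pos": [0,0,6],"angular": [0,0,0]}

```text
clock: 17.1
tool_pos: [0.5532, 0.0209, 0.0808]
orientation: [-180.0, -0.0, -24.6]
force: [0.5, -0.4, -0.8]
opening: 0.001
gripper_force: 0.0
```

Request:
apply_moves:
  deltas:
    - {"fingers": 0,"delta_pos": [0,0,1],"angular": [0,0,0]}
    - {"fingers": 0,"delta_pos": [0,0,2],"angular": [0,0,0]}
    - {"fingers": 0,"delta_pos": [0,0,3],"angular": [0,0,0]}

```text
clock: 17.4
tool_pos: [0.553, 0.0208, 0.0776]
orientation: [-180.0, -0.0, -24.6]
force: [-0.3, 0.6, -0.6]
opening: 0.0005
gripper_force: 0.0
```

Now inside the slot with no contact. I'll press the bar.

Request:
apply_moves:
  deltas:
    - {"fingers": 0,"delta_pos": [0,0,1],"angular": [0,0,0]}
    - {"fingers": 0,"delta_pos": [0,0,2],"angular": [0,0,0]}
    - {"fingers": 0,"delta_pos": [0,0,3],"angular": [0,0,0]}

```text
clock: 17.7
tool_pos: [0.5533, 0.0208, 0.0755]
orientation: [-180.0, -0.0, -24.6]
force: [-4.1, 0.2, 11.9]
opening: 0.0004
gripper_force: 6.1
```

Request:
apply_moves:
  deltas:
    - {"fingers": 0,"delta_pos": [0,0,1],"angular": [0,0,0]}
    - {"fingers": 0,"delta_pos": [0,0,2],"angular": [0,0,0]}

```text
clock: 17.9
tool_pos: [0.5533, 0.0208, 0.0737]
orientation: [-180.0, -0.1, -24.6]
force: [-4.9, 0.7, 10.1]
opening: 0.0005
gripper_force: 5.3
```

Request:
apply_moves:
  deltas:
    - {"fingers": 0,"delta_pos": [0,0,1],"angular": [0,0,0]}
    - {"fingers": 0,"delta_pos": [0,0,2],"angular": [0,0,0]}
    - {"fingers": 0,"delta_pos": [0,0,2],"angular": [0,0,0]}

```text
clock: 18.2
tool_pos: [0.5533, 0.0207, 0.0711]
orientation: [-180.0, -0.0, -24.6]
force: [0.0, -1.0, 4.9]
opening: 0.0003
gripper_force: 2.3
```

```bash
python3 -c "
from h import *
print(S()[:2]); snap('side','s5.png',(222,150,337,260),5)"
```

```text
(array([  7.8, -53.5,  71.1]), array([-0.86, -0.44,  4.88]))
```

View pics/s5.png

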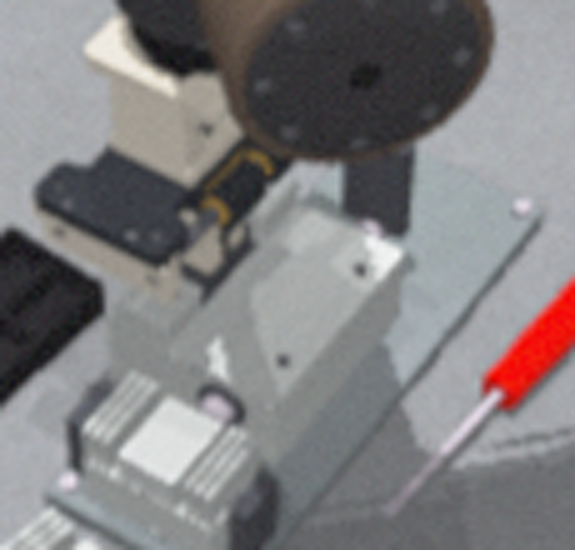

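The striker is forward: the paddle is at (378,190), close to the housing, and the striker nose is at (215,405) against the sink. It has fired, so I'll lift clear.

Request:
apply_moves:
  deltas:
    - {"fingers": 0,"delta_pos": [0,0,-5],"angular": [0,0,0]}
    - {"fingers": 0,"delta_pos": [0,0,-15],"angular": [0,0,0]}
    - {"fingers": 0,"delta_pos": [0,0,-30],"angular": [0,0,0]}
    - {"fingers": 0,"delta_pos": [0,0,-50],"angular": [0,0,0]}
    - {"fingers": 0,"delta_pos": [0,0,-70],"angular": [0,0,0]}
    - {"fingers": 0,"delta_pos": [0,0,-85],"angular": [0,0,0]}
    - {"fingers": 0,"delta_pos": [0,0,-90],"angular": [0,0,0]}
    - {"fingers": 0,"delta_pos": [0,0,-90],"angular": [0,0,0]}
    - {"fingers": 0,"delta_pos": [0,0,-90],"angular": [0,0,0]}

```text
clock: 19.15
tool_pos: [0.5524, 0.0207, 0.1599]
orientation: [180.0, 0.1, -24.7]
force: [0.3, -0.1, 0.5]
opening: 0.0005
gripper_force: 0.0
```

```bash
python3 -c "
from h import *
print(S()[:2]); snap('side','s6.png',(222,150,337,260),5)"
```

```text
(array([  7.5, -52.7, 159.9]), array([ 0.06, -0.35,  0.53]))
```

View pics/s6.png

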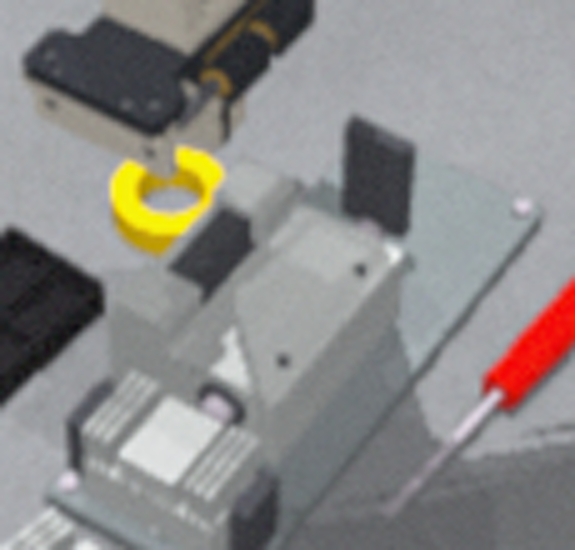

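The paddle sits about 6 mm forward of its starting place, by a shift of about (-7,+7) px. That fits a pin fully home, and the arm is clear.

```bash
python3 -c "
from h import *
print(ctrl.close_job())"
```

```text
the job is handed in; nothing more can be done
None
```

The striker caught at about 45 mm draw and held, one press of the trip bar fired it, and the last picture puts the paddle about 6 mm forward of its start, as it should be with the pin home; the job is handed in, but no verdict came back.

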